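# Right the lens inspection stand, kick its leg down, hold it upright

### The job

The lens inspection stand has been knocked over and lies on its back. First stand it upright on its foot on the desk with its red kick leg still folded up, then flip the leg over its top dead centre so that it drops fully down, with the stand staying up. Finish while holding: grip the orange handle on top between the fingers and keep hold of it, the stand upright and on the desk, without letting go; leave the glue bottle, the screw dish and the plug gauge where they are.

Things in the scene. Friction and masses are not known exactly. Their poses are not given: they have to be found in the camera images.
- stand: Loose stand, 0.8 kg, 214 mm high: steel foot 160 (x) x 52 (y) x 14 mm, window frame with a lens housing, beam at 151 mm with rubber discs (52 mm across) at its ends, 73 to 83 mm off the middle. Origin: centre of the foot's underside; x along foot, y to the red leg's side, z up through the handle. At first y is up and z level, away from the robot. It stands by itself, but tips if pushed along y.
- handle (a point): Centre of the orange handle, 205 mm above the foot's underside (26 mm over the desk while lying); the stand's axes. A bar 18 mm thick, 44 mm long along x, with ball ends, on a 14 mm neck (beam top at 157 mm, own z). Gripped across its two ends (fingers closing along x) it lets the stand swing about x, so that the stand hangs upright when lifted.
- leg_hinge (a point): Hinge of the red leg on the hub, fixed to the stand at x = +66, y = +46, z = +95 mm; the stand's axes. The hinge axis is the stand's y. The leg is a 10 mm red rod with a black rubber ball (20 mm) at its tip.
- kick_leg (a joint): Angle of the weighted red leg in rad: 0 folded up (leaning to the stand's +x), 0.52 straight up (dead centre), then over towards the stand's -x, 2.09 level, 3.67 fully down (ball 3 mm above the desk, splayed to +y). With the stand upright its weight drops it back to 0 below dead centre, and all the way down once past it; about 0.3 N at the tip moves it.
- adhesive_bottle: White and blue glue bottle 34 mm across, 126 mm high, standing; origin at the centre of its underside, z up. Leave alone.
- screw_dish: Round steel dish of small screws, 69 mm across, 18 mm high; origin at the centre of its underside. Leave alone.
- plug_gauge: Steel plug gauge, 113 x 18 x 18 mm, lying along its own x; origin at the centre of its underside. Leave alone.
- leg_tip (a point): Centre of the rubber ball at the leg's tip: 82 mm from the hinge axis and 40 mm farther out (stand's +y) than the hinge, at every angle. Folded up, it leans 30 degrees from the stand's z towards its +x.

How it is judged:
By the outcome, as a careful person would: the job done as asked, in the order asked, and still so for the second after the job is handed in, while the arm keeps its last pose, push and grip.
It also fails if it takes over 72 s, if anything falls off the work surface, if the arm or the gripper's body presses on something with over 40 N, if the wrist force passes 120 N, or if a joint passes its speed limit or range.

### The arm

A 6-joint arm with a two-finger parallel gripper is mounted at the origin on the work surface; the furniture and walls round the work are solid. World frame = base frame: x ahead of the robot, y to its left, z up, the work surface at z = 0. Lengths are in m, angles in rad, forces in N, time in s.
With the tool pointing down it reaches from about 0.225 to 0.875 m from the base axis. Payload 3.4 kg.
Tool frame: the origin (TCP) lies at the very end of the fingers, on their centre line; the grasp point (between the pads) lies 19 mm behind it (grip_depth is the distance from the TCP to the grasp point, in m); x points along the fingers, z is the direction in which the jaws open and shut, and the axes are right-handed (so a half turn about x gives the same grasp; the last joint's range is limited). The gripper opens to 85 mm and grips with 20 to 120 N. Pads are 22 mm wide; open, the fingers measure 114 mm over their backs; the gripper's body (76 mm by 85 mm) begins 54 mm behind the grasp point. The pads swing forward as they close: fully open they stand 13 mm farther back than shut.
Start: joints at [-1.421, 0.276, 1.505, -0, 1.361, -0.121], TCP at [0.154, -0.554, 0.231] pointing down, gripper open.
Joint ranges: [-2.89, 2.89], [-0.75, 2.08], [0.22, 2.7], [-1.18, 4.32], [0.11, 2.71], [-2.7, 2.7]. Speed limits (rad/s): [2.57, 2.57, 3.14, 3.14, 3.14, 3.14].

### API

Orientations are given as a unit quaternion [w, x, y, z].
In Python, from rig import get_state, get_image, sign_off, grip_depth gives the robot as it stands. The module is installed in compiled form; this text tells all that it offers.
- The arm moves only by the tool arm_command, never from a script. Its argument "series" is a list of rows, each an object with "dp": the shift along the tool's x, y, z scaled (see below), a list of three; "angular": the turn, a rotation vector about the tool's x, y, z scaled (see below), a list of three; "gripper": the finger opening in mm, from 0 to 85.4. A call has exactly 8 rows; each row shifts and turns the pose as measured when the row begins, along the tool's axes as they then stand; what a row does not reach is not made up. The controller multiplies each number of a shift by 0.12 m and each number of a turn by 90 degrees. A row lasts 1/8 s, in which the tool goes at most 62.5 mm and 10.7 degrees, less where a joint would pass 70% of its speed; a pose out of reach is approached as far as the arm can. A call with a number of a shift or a turn outside -1 to 1 is refused whole. A call with a gripper value outside its range is refused whole. The fingers move at their own pace and stop on an object; "grip_force" is the grip in N (left out, the last holds). Time passes only in rows, so rows that do not move let the fingers close, or fill a call up. It gives the time, the measured TCP pose, the force and the opening at its end, in the units of the state.
- get_state(): the state, without advancing time (a new reading comes with each control period).
- get_image(name): name is "side" or "top"; returns a dict with "image" (420x560x3 uint8, blue, green, red), "depth" (420x560 float32, m along the optical axis (not along the pixel's ray), 0 where there is no reading), "mtx" (3x3 intrinsics, pixels), "k1" (the pictures are not rectified: a ray, as slopes to the right and down, at radius r is drawn at 1 + k1 r^2 times it, then the intrinsics apply), "view" (4x4, takes a point from world to camera coordinates). Camera axes: x right, y up, looking along -z (the intrinsics and any distortion apply to the point x, -y, -z); pixel columns grow to the right and rows downward; lengths in m; the calibration is good to about 2 mm. A picture is of the moment at which its call begins.
- sign_off(): hands the job in, once; it reports no verdict.
The state is a dict: "clock": time; "qpos": joint angles; "qd": joint speeds; "effort": joint torques, N m; "position": TCP position; "ee_rot": TCP orientation; "contact_force": force on the tool from outside, world axes, zero at the start; "moment": the same for the moment, N m; "width": finger opening in m.
Only numpy, scipy, OpenCV 4.12 (cv2) and the standard library are available. Lean on these libraries where they do the work, as an engineer would, in place of code of your own. Each camera call takes 0.05 s, during which the arm holds its last target. There are 200 camera calls.

## Working session

There is one attempt and no reset: what is moved stays moved. The work goes in short steps, Python scripts to look and compute and a tool call to move; the robot and the scene stay as the last step left them, time stands still between calls to the robot, and variables do not carry over. Pictures are saved under pics/ and viewed, about 8 in all and at most 12, crops included, and the job is handed in when it is done.

Besides the shell and the picture viewer there is one more tool, called after "Emit:" as name([rows], argument=value, ...), one row to a line, values as JSON. arm_command: Moves the arm, as the interface text tells. Its arguments: {"type":"object","properties":{"series":{"type":"array","items":{"type":"object","properties":{"dp":{"type":"array","items":{"type":"number"}},"angular":{"type":"array","items":{"type":"number"}},"gripper":{"type":"number"}}}},"grip_force":{"type":"number"}},"required":["series"]}

```bash
mkdir -p pics
cat > h.py <<'E'
import numpy as np, cv2
from rig import get_state, get_image, grip_depth
def cap(n,fn=None):
    d=get_image(n)
    if fn: cv2.imwrite(f'pics/{fn}.png',d['image'])
    return d
def world(d):
    "per-pixel world points from depth (nan where none)"
    h,w=d['depth'].shape; u,v=np.meshgrid(np.arange(w),np.arange(h))
    p=np.stack([u,v],-1).reshape(-1,1,2).astype(float)
    s=cv2.undistortPoints(p,np.array(d['mtx'],float),np.array([d['k1'],0,0,0.])).reshape(h,w,2)
    z=d['depth'].astype(float); z[z==0]=np.nan
    c=np.stack([s[...,0]*z,-s[...,1]*z,-z,np.ones_like(z)],-1)
    return (c@np.linalg.inv(np.array(d['view'])).T)[...,:3]
def proj(d,P):
    c=(np.c_[np.atleast_2d(P),np.ones(len(np.atleast_2d(P)))]@np.array(d['view']).T)[:,:3]*[1,-1,-1]
    return cv2.projectPoints(c,np.zeros(3),np.zeros(3),np.array(d['mtx'],float),np.array([d['k1'],0,0,0.]))[0][:,0]
def st():
    s=get_state(); print({k:np.round(s[k],3).tolist() for k in ('clock','qpos','position','ee_rot','contact_force','moment','width')})
    return s
E
python3 - <<'E'
from h import *
st(); print(grip_depth)
a=cap('top');b=cap('side')
np.savez('f0.npz',a=world(a),ai=a['image'],b=world(b),bi=b['image'])
for d in (a,b): print(np.linalg.inv(d['view'])[:3].round(3).tolist(), np.array(d['mtx']).round(1).tolist(), d['k1'])
cv2.imwrite('pics/0.png',np.vstack([a['image'],b['image']])[:,:])
cv2.imwrite('pics/top0.png',a['image']);cv2.imwrite('pics/side0.png',b['image'])
E
```

```text
{'clock': 0.0, 'qpos': [-1.421, 0.277, 1.506, 0.0, 1.361, -0.121], 'position': [0.154, -0.554, 0.23], 'ee_rot': [0.562, 0.428, 0.563, -0.427], 'contact_force': [-0.072, -0.433, -0.266], 'moment': [0.026, 0.021, -0.02], 'width': 0.085}
0.0187
[[-0.008, 0.987, -0.163, 0.365], [-1.0, -0.003, 0.027, 0.115], [0.026, 0.163, 0.986, 0.994]] [[397.3, 0.0, 277.9], [0.0, 397.3, 211.0], [0.0, 0.0, 1.0]] -0.04148686928998487
[[-0.812, 0.287, -0.508, 0.011], [-0.583, -0.377, 0.72, 0.77], [0.015, 0.881, 0.474, 0.562]] [[401.1, 0.0, 283.7], [0.0, 401.1, 215.5], [0.0, 0.0, 1.0]] -0.011500055692227356
```

View pics/top0.png

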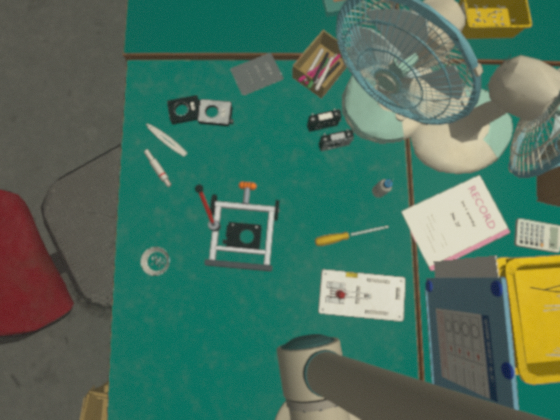

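View pics/side0.png

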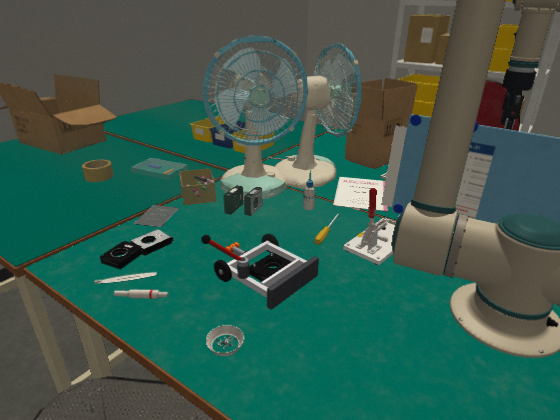

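Both views show the stand lying down: the foot is near row 265 in the top view, the orange handle is at (247,185), and the red leg runs from its hinge at (214,225) to the ball at (199,188). The screw dish is at (156,261), the plug gauge near (157,168), and the bottle at (383,187). Next I'll measure the positions.

Run:
```python
from h import *
f=np.load('f0.npz')
for n in 'ab':
    W=f[n];I=f[n+'i'];H=cv2.cvtColor(I,cv2.COLOR_BGR2HSV)
    box=(W[...,0]>.2)&(W[...,0]<.65)&(W[...,1]>-.1)&(W[...,1]<.4)&(W[...,2]<.2)&(W[...,2]>-.01)
    o=box&(H[...,0]>=6)&(H[...,0]<=18)&(H[...,1]>150)&(H[...,2]>90)&(W[...,2]>0.01)
    r=box&((H[...,0]<5)|(H[...,0]>174))&(H[...,1]>130)&(H[...,2]>50)
    for nm,m in (('orange',o),('red',r)):
        k,l,s,c=cv2.connectedComponentsWithStats(m.astype(np.uint8))
        for i in range(1,k):
            if s[i,4]>15:
                P=W[l==i]; print(n,nm,s[i],P.mean(0).round(3),P.min(0).round(3),P.max(0).round(3))
    hi=box&(W[...,2]>.012)
    k,l,s,c=cv2.connectedComponentsWithStats(hi.astype(np.uint8))
    for i in range(1,k):
        if s[i,4]>40:
            P=W[l==i]; print(n,'blob',s[i],np.nanmedian(P,0).round(3),P.min(0).round(3),P.max(0).round(3))
            if s[i,4]>1000:
                x=P[:,0]
                for a in np.arange(P[:,0].min(),P[:,0].max(),.02):
                    q=P[(x>=a)&(x<a+.02)]; print('  x',a.round(3),'y',q[:,1].min().round(3),q[:,1].max().round(3),'z',np.percentile(q[:,2],[5,50,95]).round(3))
    d=box&(W[...,2]<.006); print('desk z',np.median(W[d][:,2]).round(4))
```

```text
a orange [240 182  16   7  74] [0.59  0.165 0.033] [0.583 0.146 0.027] [0.597 0.183 0.037]
a red [200 192  13  30  82] [0.524 0.255 0.092] [0.494 0.244 0.033] [0.555 0.268 0.113]
a red [339 292   5   6  23] [ 0.329 -0.032  0.186] [ 0.324 -0.037  0.182] [ 0.334 -0.027  0.19 ]
a blob [155 164  15  22 117] [0.625 0.385 0.015] [0.595 0.363 0.012] [0.649 0.4   0.02 ]
a blob [ 195  181   84   90 2879] [0.478 0.184 0.035] [0.381 0.089 0.013] [0.601 0.279 0.122]
  x 0.381 y 0.107 0.263 z [0.037 0.051 0.054]
  x 0.401 y 0.112 0.262 z [0.03  0.036 0.052]
  x 0.421 y 0.109 0.254 z [0.025 0.036 0.04 ]
  x 0.441 y 0.109 0.252 z [0.029 0.034 0.037]
  x 0.461 y 0.107 0.252 z [0.024 0.034 0.065]
  x 0.481 y 0.104 0.255 z [0.029 0.035 0.078]
  x 0.501 y 0.092 0.259 z [0.03  0.036 0.09 ]
  x 0.521 y 0.089 0.268 z [0.023 0.035 0.098]
  x 0.541 y 0.089 0.279 z [0.029 0.036 0.116]
  x 0.561 y 0.163 0.279 z [0.026 0.033 0.121]
  x 0.581 y 0.146 0.188 z [0.027 0.032 0.036]
  x 0.601 y 0.181 0.181 z [0.027 0.027 0.027]
a blob [315 232  34  14 254] [ 0.459 -0.037  0.018] [ 0.442 -0.086  0.012] [ 0.474 -0.002
[... 616 characters left out ...]
desk z 0.0021
b orange [226 242  13   9  54] [0.588 0.169 0.033] [0.581 0.148 0.024] [0.597 0.186 0.036]
b red [368 188   9  30 179] [ 0.325 -0.029  0.152] [ 0.32  -0.041  0.111] [ 0.335 -0.02   0.187]
b red [209 240  32  20 149] [0.523 0.26  0.094] [0.49  0.245 0.077] [0.555 0.274 0.112]
b blob [ 343  188   74   78 2091] [ 0.306 -0.026  0.069] [ 0.2   -0.1    0.012] [0.383 0.103 0.2  ]
  x 0.2 y 0.05 0.103 z [0.101 0.163 0.197]
  x 0.22 y 0.033 0.091 z [0.119 0.163 0.197]Traceback (most recent call last):
  File "<stdin>", line 21, in <module>
    return umr_minimum(a, axis, None, out, keepdims, initial, where)
ValueError: zero-size array to reduction operation minimum which has no identity
```

```bash
cat >> h.py <<'E'
from scipy.spatial.transform import Rotation as Rn
def R_of(q): return Rn.from_quat([q[1],q[2],q[3],q[0]])
def to(p,sx=None):
    "print dp/angular units to go to TCP p, tool pointing down, jaw axis along sx (yaw vector)"
    s=get_state(); R=R_of(s['ee_rot']); M=R.as_matrix()
    dp=M.T@(np.array(p)-s['position'])/.12; a=np.zeros(3)
    if sx is not None:
        z=np.array([sx[0],sx[1],0])/np.hypot(*sx[:2]); z*=np.sign(z@M[:,2]); x=np.array([0,0,-1.])
        a=(R.inv()*Rn.from_matrix(np.c_[x,np.cross(z,x),z])).as_rotvec()/(np.pi/2)
    print('dp units',dp.round(3),'turn units',a.round(3),'mm',(np.array(p)-s['position']).round(4)*1000)
E
python3 - <<'E'
from h import *
f=np.load('f0.npz')
W=f['a']; m=(W[...,0]>.37)&(W[...,0]<.43)&(W[...,1]>.09)&(W[...,1]<.28)&(W[...,2]>.044)&(W[...,2]<.06)
P=W[m]; 
g=P[P[:,0]<.405]; c=np.polyfit(g[:,1],g[:,0],1); print('foot slope dx/dy',c, len(g), g.min(0),g.max(0),g.mean(0))
r=cv2.minAreaRect(g[:,:2].astype(np.float32)); print(r)
H=cv2.cvtColor(f['bi'],cv2.COLOR_BGR2HSV)
W=f['b']; m=(W[...,0]>.36)&(W[...,0]<.43)&(W[...,1]>.09)&(W[...,1]<.28)&(W[...,2]>.01)&(W[...,2]<.06)&(W[...,0]<.41)
g=W[m]; c=np.polyfit(g[:,1],g[:,0],1); print('side foot',c,g.min(0),g.max(0),np.median(g,0))
s=st(); print(R_of(s['ee_rot']).as_matrix().round(3))
sx=np.array([.075,.997])
to([.589,.167,.15],sx)
E
```

```text
foot slope dx/dy [0.08958362 0.37750203] 391 [0.38084411 0.10717616 0.04456391] [0.40497439 0.26302427 0.05704341] [0.39380791 0.18201864 0.05075028]
((0.39424604177474976, 0.18467092514038086), (0.1563705950975418, 0.014222359284758568), 84.63040924072266)
side foot [0.10250248 0.36986421] [0.37902284 0.10921419 0.01004253] [0.40820278 0.26912885 0.05405397] [0.38999786 0.20081581 0.03776568]
{'clock': 0.1, 'qpos': [-1.421, 0.277, 1.506, 0.0, 1.361, -0.121], 'position': [0.154, -0.554, 0.231], 'ee_rot': [0.563, 0.428, 0.563, -0.428], 'contact_force': [-0.04, 0.137, -0.347], 'moment': [0.042, 0.027, -0.064], 'width': 0.085}
[[-0.     0.964  0.267]
 [ 0.002  0.267 -0.964]
 [-1.     0.    -0.002]]
dp units [ 0.68   5.101 -4.815] turn units [ 0.22  -0.001  0.   ] mm [435.3 720.6 -80.5]
```

Run:
```python
from h import *
f=np.load('f0.npz'); W=np.r_[f['a'].reshape(-1,3),f['b'].reshape(-1,3)]
W=W[np.isfinite(W).all(1)]
print('max z (cm) rows x .1->.9, cols y .4->-.7')
for x in np.arange(.1,.95,.1):
    r=[]
    for y in np.arange(.4,-.75,-.1):
        q=W[(abs(W[:,0]-x)<.05)&(abs(W[:,1]-y)<.05)]; r.append(int(100*q[:,2].max()) if len(q) else -1)
    print(round(x,1),r)
```

```text
max z (cm) rows x .1->.9, cols y .4->-.7
0.1 [0, 0, 0, 19, 37, 1, 0, 30, 19, 57, 57, -1]
0.2 [0, 0, 0, 22, 56, 64, 0, 31, 19, 57, 56, -1]
0.3 [0, 0, 0, 0, 18, 9, 3, 30, 19, 17, -1, -1]
0.4 [1, 5, 5, 5, 2, 3, 3, 30, 19, 19, 1, -1]
0.5 [0, 11, 8, 5, 2, 2, 1, 1, 30, 1, 29, 29]
0.6 [2, 12, 5, 3, 0, 6, 35, 3, 43, 40, 29, 28]
0.7 [1, 0, 0, 0, 6, 47, 47, 33, 44, 44, 29, 29]
0.8 [2, 2, 2, 0, 43, 48, 44, 34, 34, 41, 0, 0]
0.9 [0, 0, 1, 6, 32, 34, 37, 3, 3, 3, 0, 0]
```

Emit:
arm_command([
  {"dp":[-0.2,0,-0.1],"angular":[0,0,0],"gripper":85},
  {"dp":[-0.2,0,-0.1],"angular":[0,0,0],"gripper":85},
  {"dp":[-0.2,0,-0.1],"angular":[0,0,0],"gripper":85},
  {"dp":[-0.2,0,-0.1],"angular":[0,0,0],"gripper":85},
  {"dp":[-0.2,0,-0.1],"angular":[0,0,0],"gripper":85},
  {"dp":[-0.2,0,-0.1],"angular":[0,0,0],"gripper":85},
  {"dp":[-0.2,0,-0.1],"angular":[0,0,0],"gripper":85},
  {"dp":[-0.2,0,-0.1],"angular":[0,0,0],"gripper":85},
], grip_force=40)

```text
clock: 1.1
position: [0.1271, -0.4572, 0.4224]
ee_rot: [0.559, 0.432, 0.567, -0.424]
contact_force: [-0.1, -0.3, -0.5]
width: 0.0848
```

Run:
```python
from h import *
st(); to([.43,-.2,.42]); to([.589,.166,.15],[.094,.996])
```

```text
{'clock': 1.1, 'qpos': [-1.446, 0.08, 1.295, -0.0, 1.782, -0.146], 'position': [0.127, -0.457, 0.422], 'ee_rot': [0.559, 0.432, 0.567, -0.424], 'contact_force': [-0.065, -0.322, -0.537], 'moment': [-0.012, 0.017, -0.054], 'width': 0.085}
dp units [ 0.049  3.005 -1.389] turn units [0. 0. 0.] mm [302.9 257.2  -2.4]
dp units [ 2.345  5.093 -3.936] turn units [ 0.232 -0.011  0.001] mm [ 461.9  623.2 -272.4]
```

Emit:
arm_command([
  {"dp":[0,0.37,-0.17],"angular":[0,0,0],"gripper":85},
  {"dp":[0,0.37,-0.17],"angular":[0,0,0],"gripper":85},
  {"dp":[0,0.37,-0.17],"angular":[0,0,0],"gripper":85},
  {"dp":[0,0.37,-0.17],"angular":[0,0,0],"gripper":85},
  {"dp":[0,0.37,-0.17],"angular":[0,0,0],"gripper":85},
  {"dp":[0,0.37,-0.17],"angular":[0,0,0],"gripper":85},
  {"dp":[0,0.37,-0.17],"angular":[0,0,0],"gripper":85},
  {"dp":[0,0.37,-0.17],"angular":[0,0,0],"gripper":85},
])

```text
clock: 2.1
position: [0.4323, -0.2, 0.4244]
ee_rot: [0.557, 0.434, 0.565, -0.427]
contact_force: [-0.3, -0.4, 0.6]
width: 0.0852
```

Run:
```python
from h import *
st(); to([.52,.1,.36]); to([.589,.166,.20],[.094,.996])
```

```text
{'clock': 2.1, 'qpos': [-0.588, 0.079, 1.292, 0.011, 1.782, 0.724], 'position': [0.432, -0.2, 0.424], 'ee_rot': [0.557, 0.434, 0.565, -0.427], 'contact_force': [-0.256, -0.374, 0.624], 'moment': [-0.011, -0.055, 0.021], 'width': 0.085}
dp units [ 0.571  1.353 -2.218] turn units [0. 0. 0.] mm [ 87.7 300.  -64.4]
dp units [ 1.91  2.05 -2.58] turn units [ 0.227 -0.01   0.001] mm [ 156.7  366.  -224.4]
```

Emit:
arm_command([
  {"dp":[0.1,0.2,-0.36],"angular":[0.028,-0.001,0],"gripper":85},
  {"dp":[0.15,0.2,-0.36],"angular":[0.028,-0.001,0],"gripper":85},
  {"dp":[0.2,0.2,-0.36],"angular":[0.028,-0.001,0],"gripper":85},
  {"dp":[0.24,0.2,-0.36],"angular":[0.028,-0.001,0],"gripper":85},
  {"dp":[0.24,0.2,-0.36],"angular":[0.028,-0.001,0],"gripper":85},
  {"dp":[0.24,0.2,-0.36],"angular":[0.028,-0.001,0],"gripper":85},
  {"dp":[0.24,0.2,-0.36],"angular":[0.028,-0.001,0],"gripper":85},
  {"dp":[0.24,0.2,-0.36],"angular":[0.028,-0.001,0],"gripper":85},
])

```text
clock: 3.1
position: [0.5914, 0.1748, 0.2223]
ee_rot: [-0.474, -0.524, -0.474, 0.525]
contact_force: [-0.2, -0.3, -0.1]
width: 0.085
```

Run:
```python
from h import *
s=st(); print(R_of(s['ee_rot']).as_matrix().round(3)); to([.589,.166,.06],[.094,.996]);to([.589,.166,.008],[.094,.996])
```

```text
{'clock': 3.1, 'qpos': [0.175, 0.344, 1.427, -0.0, 1.371, 1.846], 'position': [0.591, 0.175, 0.222], 'ee_rot': [-0.474, -0.524, -0.474, 0.525], 'contact_force': [-0.228, -0.299, -0.103], 'moment': [-0.096, 0.022, 0.032], 'width': 0.085}
[[-0.001  0.995 -0.1  ]
 [-0.    -0.1   -0.995]
 [-1.    -0.001  0.   ]]
dp units [ 1.352 -0.011  0.074] turn units [-0.004  0.     0.   ] mm [  -2.4   -8.8 -162.3]
dp units [ 1.786 -0.011  0.074] turn units [-0.004  0.     0.   ] mm [  -2.4   -8.8 -214.3]
```

Emit:
arm_command([
  {"dp":[0.17,0,0.01],"angular":[0,0,0],"gripper":85},
  {"dp":[0.17,0,0.01],"angular":[0,0,0],"gripper":85},
  {"dp":[0.17,0,0.01],"angular":[0,0,0],"gripper":85},
  {"dp":[0.17,0,0.01],"angular":[0,0,0],"gripper":85},
  {"dp":[0.17,0,0.01],"angular":[0,0,0],"gripper":85},
  {"dp":[0.17,0,0.01],"angular":[0,0,0],"gripper":85},
  {"dp":[0.17,-0.01,0.01],"angular":[0,0,0],"gripper":85},
  {"dp":[0.17,0,0],"angular":[0,0,0],"gripper":85},
])

```text
clock: 4.1
position: [0.5864, 0.1706, 0.0467]
ee_rot: [-0.473, -0.52, -0.478, 0.526]
contact_force: [0.3, -0.4, 0.7]
width: 0.085
```

Run:
```python
from h import *
s=st(); to([.589,.166,.008],[.094,.996])
a=cap('side'); print(proj(a,[[.589,.166,.026],s['position'],[.591,.188,.026],[.587,.144,.026]]).round())
b=cap('top')
cv2.imwrite('pics/1.png',np.hstack([cv2.resize(a['image'][170:300,160:320],None,fx=2.5,fy=3),cv2.resize(b['image'][150:280,180:340],None,fx=2.5,fy=3)]))
```

```text
{'clock': 4.1, 'qpos': [0.169, 0.484, 1.672, 0.001, 0.997, 1.834], 'position': [0.586, 0.171, 0.047], 'ee_rot': [-0.473, -0.52, -0.478, 0.526], 'contact_force': [0.327, -0.383, 0.654], 'moment': [-0.01, 0.043, 0.011], 'width': 0.085}
dp units [0.322 0.029 0.035] turn units [-0.     0.001  0.007] mm [  2.6  -4.6 -38.7]
[[233. 248.]
 [232. 241.]
 [226. 251.]
 [239. 244.]]
```

View pics/1.png

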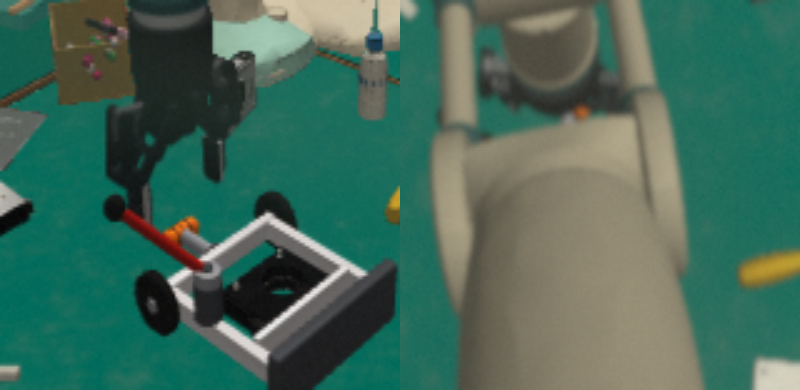

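The side view shows the open fingers straddling the orange handle (crop about (180,230)), with the leg clear on the +y side. I'll descend and close.

Emit:
arm_command([
  {"dp":[0.08,0.005,0.008],"angular":[0,0,0.002],"gripper":85},
  {"dp":[0.08,0.005,0.008],"angular":[0,0,0.002],"gripper":85},
  {"dp":[0.07,0.005,0.008],"angular":[0,0,0.002],"gripper":85},
  {"dp":[0.06,0.005,0.008],"angular":[0,0,0.001],"gripper":85},
  {"dp":[0.02,0.005,0.003],"angular":[0,0,0],"gripper":60},
  {"dp":[0,0,0],"angular":[0,0,0],"gripper":40},
  {"dp":[0,0,0],"angular":[0,0,0],"gripper":20},
  {"dp":[0,0,0],"angular":[0,0,0],"gripper":20},
], grip_force=40)

```text
clock: 5.2
position: [0.5886, 0.166, 0.008]
ee_rot: [-0.476, -0.523, -0.475, 0.524]
contact_force: [-0.3, -0.4, -2.1]
width: 0.0411
```

Run:
```python
from h import *
s=st(); to([.589,.166,.008],[.094,.996])
```

```text
{'clock': 5.2, 'qpos': [0.162, 0.525, 1.716, -0.002, 0.901, 1.829], 'position': [0.589, 0.166, 0.008], 'ee_rot': [-0.476, -0.523, -0.475, 0.524], 'contact_force': [-0.287, -0.368, -2.101], 'moment': [0.052, 0.032, -0.092], 'width': 0.041}
dp units [ 0.     0.003 -0.001] turn units [-0.001  0.001  0.   ] mm [ 0.4  0.  -0. ]
```

Gripped at 41 mm. Now I'll swing the handle on an arc about the foot's back edge.

Emit:
arm_command([
  {"dp":[-0.11,-0.021,0],"angular":[0,0,0],"gripper":20},
  {"dp":[-0.11,-0.021,0],"angular":[0,0,0],"gripper":20},
  {"dp":[-0.107,-0.036,0],"angular":[0,0,0],"gripper":20},
  {"dp":[-0.107,-0.036,0],"angular":[0,0,0],"gripper":20},
  {"dp":[-0.101,-0.05,0],"angular":[0,0,0],"gripper":20},
  {"dp":[-0.101,-0.05,0],"angular":[0,0,0],"gripper":20},
  {"dp":[-0.094,-0.062,0],"angular":[0,0,0],"gripper":20},
  {"dp":[-0.094,-0.062,0],"angular":[0,0,0],"gripper":20},
])

```text
clock: 6.2
position: [0.5429, 0.1701, 0.1124]
ee_rot: [-0.475, -0.521, -0.477, 0.525]
contact_force: [-2.0, 0.6, -5.1]
width: 0.0412
```

Run:
```python
from h import *
s=st(); 
h0=np.array([.589,.166,.008]); sz=np.array([.9956,-.094,0])
def arc(t,e=0): t=np.radians(t); return h0+sz*(.205*np.cos(t)-.026*np.sin(t)-.205)+[0,0,.205*np.sin(t)+.026*np.cos(t)-.026+e]
for t in (30,60): print(arc(t)); to(arc(t),[.094,.996])
a=cap('side'); cv2.imwrite('pics/2.png',cv2.resize(a['image'][130:330,130:360],None,fx=2.6,fy=2.6))
```

```text
{'clock': 6.2, 'qpos': [0.182, 0.361, 1.693, -0.002, 1.094, 1.848], 'position': [0.543, 0.17, 0.112], 'ee_rot': [-0.475, -0.521, -0.477, 0.525], 'contact_force': [-1.983, 0.571, -5.101], 'moment': [0.084, 0.163, -0.025], 'width': 0.041}
[0.54871325 0.16980369 0.10701666]
dp units [ 0.045  0.049 -0.002] turn units [-0.     0.002  0.004] mm [ 5.8 -0.3 -5.4]
[0.46453341 0.17775157 0.17253521]
dp units [-0.497 -0.659 -0.   ] turn units [-0.     0.002  0.004] mm [-78.3   7.7  60.1]
```

View pics/2.png

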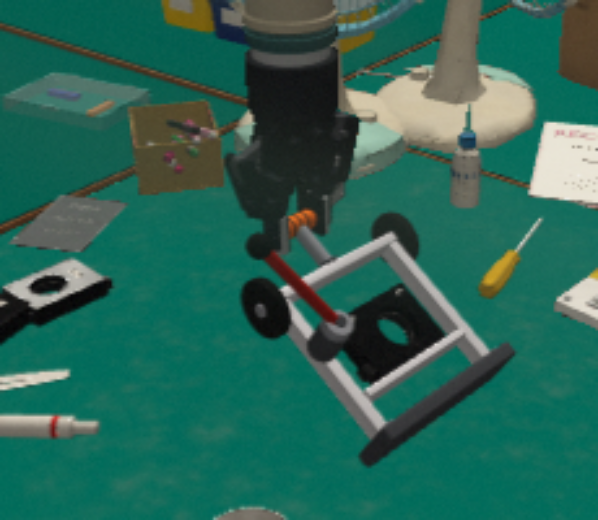

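The stand is pivoting on its foot edge at about 30°, with the leg folded (ball at crop (262,245)). I'll keep going.

Emit:
arm_command([
  {"dp":[-0.077,-0.07,0],"angular":[0,0,0.001],"gripper":20},
  {"dp":[-0.073,-0.074,0],"angular":[0,0,0.001],"gripper":20},
  {"dp":[-0.07,-0.078,0],"angular":[0,0,0],"gripper":20},
  {"dp":[-0.065,-0.081,0],"angular":[0,0,0],"gripper":20},
  {"dp":[-0.06,-0.085,0],"angular":[0,0,0.001],"gripper":20},
  {"dp":[-0.056,-0.088,0],"angular":[0,0,0],"gripper":20},
  {"dp":[-0.05,-0.09,0],"angular":[0,0,0],"gripper":20},
  {"dp":[-0.046,-0.093,0],"angular":[0,0,0],"gripper":20},
])

```text
clock: 7.25
position: [0.4568, 0.1782, 0.1765]
ee_rot: [-0.476, -0.521, -0.476, 0.525]
contact_force: [-1.2, 0.6, -5.9]
width: 0.0412
```

```bash
cat >> h.py <<'E'
h0=np.array([.589,.166,.008]); sz=np.array([.9956,-.094,0])
def arc(t,e=0): t=np.radians(t); return h0+sz*(.205*np.cos(t)-.026*np.sin(t)-.205)+[0,0,.205*np.sin(t)+.026*np.cos(t)-.026+e]
E
python3 - <<'E'
from h import *
s=st(); 
for t in (60,75,90): print(arc(t)); to(arc(t,.002),[.094,.996])
E
```

```text
{'clock': 7.25, 'qpos': [0.232, 0.191, 1.765, -0.002, 1.191, 1.898], 'position': [0.457, 0.178, 0.176], 'ee_rot': [-0.476, -0.521, -0.476, 0.525], 'contact_force': [-1.189, 0.649, -5.942], 'moment': [-0.03, 0.119, -0.023], 'width': 0.041}
[0.46453341 0.17775157 0.17253521]
dp units [ 0.016  0.065 -0.003] turn units [-0.     0.002  0.002] mm [ 7.8 -0.4 -1.9]
[0.41272288 0.18264328 0.18674409]
dp units [-0.101 -0.369 -0.002] turn units [-0.     0.002  0.002] mm [-44.    4.5  12.3]
[0.3590164 0.187714  0.187    ]
dp units [-0.101 -0.819 -0.002] turn units [-0.     0.002  0.002] mm [-97.7   9.5  12.5]
```

Emit:
arm_command([
  {"dp":[-0.036,-0.105,0],"angular":[0,0,0],"gripper":20},
  {"dp":[-0.03,-0.108,0],"angular":[0,0,0],"gripper":20},
  {"dp":[-0.022,-0.11,0],"angular":[0,0,0],"gripper":20},
  {"dp":[-0.012,-0.1,0],"angular":[0,0,0],"gripper":20},
  {"dp":[-0.008,-0.1,0],"angular":[0,0,0],"gripper":20},
  {"dp":[-0.006,-0.09,0],"angular":[0,0,0],"gripper":20},
  {"dp":[-0.003,-0.08,0],"angular":[0,0,0],"gripper":20},
  {"dp":[0,-0.06,0],"angular":[0,0,0],"gripper":20},
])

```text
clock: 8.25
position: [0.3605, 0.1867, 0.1912]
ee_rot: [-0.476, -0.521, -0.475, 0.525]
contact_force: [0.2, -0.2, -8.6]
width: 0.0408
```

Run:
```python
from h import *
s=st(); 
for t in (85,90): print(arc(t)); to(arc(t,.002),[.094,.996])
a=cap('side'); cv2.imwrite('pics/3.png',cv2.resize(a['image'][130:330,130:360],None,fx=2.6,fy=2.6))
```

```text
{'clock': 8.25, 'qpos': [0.309, 0.05, 1.894, -0.004, 1.201, 1.975], 'position': [0.361, 0.187, 0.191], 'ee_rot': [-0.476, -0.521, -0.475, 0.525], 'contact_force': [0.169, -0.188, -8.592], 'moment': [-0.076, -0.127, 0.003], 'width': 0.041}
[0.37690322 0.18602521 0.18848596]
dp units [ 0.006  0.136 -0.007] turn units [0.    0.003 0.001] mm [16.4 -0.7 -0.8]
[0.3590164 0.187714  0.187    ]
dp units [ 0.019 -0.013 -0.007] turn units [0.    0.003 0.001] mm [-1.5  1.  -2.2]
```

View pics/3.png

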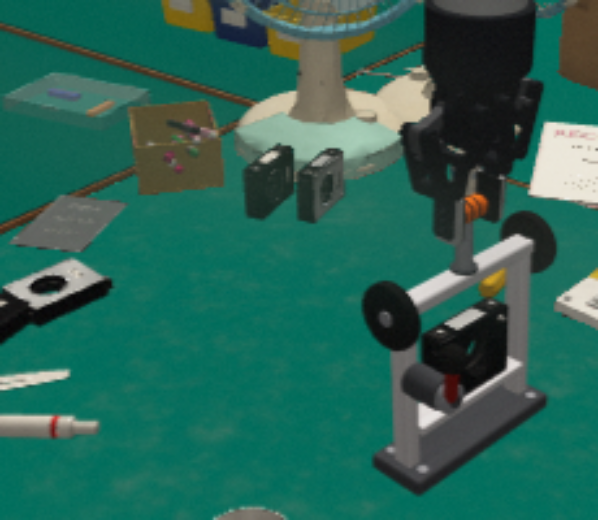

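The stand is nearly upright, but the red leg isn't visible up high: only a red stub shows at crop (455,390). I need to find the leg.

Run:
```python
from h import *
a=cap('side');b=cap('top')
sx=np.array([.094,.9956,0]); O=np.array([.359,.1877,0]); sy=-sz
for n,d in (('side',a),('top',b)):
    W=world(d);H=cv2.cvtColor(d['image'],cv2.COLOR_BGR2HSV)
    box=(W[...,0]>.2)&(W[...,0]<.5)&(W[...,1]>.05)&(W[...,1]<.35)&(W[...,2]<.25)&(W[...,2]>.005)
    r=box&((H[...,0]<6)|(H[...,0]>172))&(H[...,1]>110)&(H[...,2]>40)
    P=W[r]-O; L=np.c_[P@sx,P@sy,P[:,2]]*1000
    print(n,len(L)); 
    if len(L): print(np.percentile(L,[0,25,50,75,100],axis=0).round(0))
cs=cv2.resize(a['image'][210:330,250:360],(600,600),interpolation=cv2.INTER_CUBIC)
cv2.imwrite('pics/4.png',cs)
# predicted ball px at angles
for q in (0,.52,1.2,2.09,2.9,3.67):
    ang=np.pi/6-q
    t=O+sx*(.066+.082*np.sin(ang))+sy*.086+np.array([0,0,.095+.082*np.cos(ang)])
    p=proj(a,t)[0]; print(q,t.round(3),p.round(),((p-[250,210])*[600/110,5]).round(), proj(b,t)[0].round())
```

```text
side 58
[[ 15.  10.  67.]
 [ 84.  53. 116.]
 [ 90.  60. 131.]
 [ 98.  65. 143.]
 [108.  72. 156.]]
top 0
0 [0.283 0.302 0.166] [311. 273.] [335. 313.] [175. 318.]
0.52 [0.28  0.262 0.177] [326. 257.] [416. 234.] [194. 321.]
1.2 [0.275 0.21  0.159] [342. 253.] [504. 216.] [221. 322.]
2.09 [0.272 0.18  0.095] [348. 274.] [537. 320.] [238. 320.]
2.9 [0.274 0.205 0.036] [339. 304.] [483. 471.] [229. 316.]
3.67 [0.28  0.262 0.013] [321. 329.] [385. 593.] [207. 313.]
```

View pics/4.png

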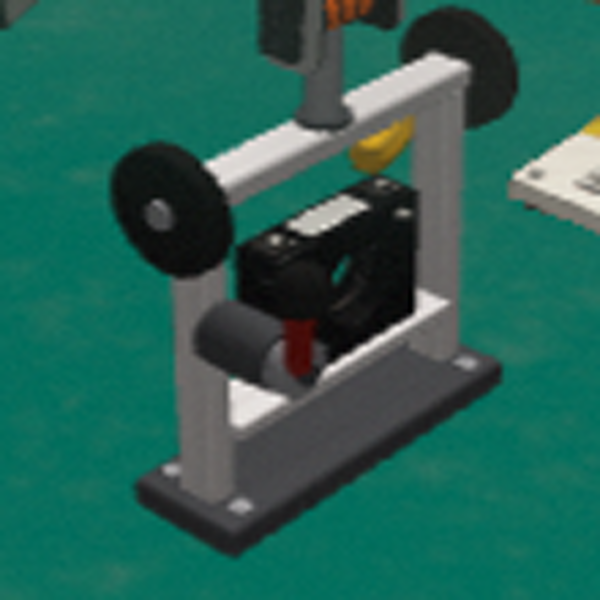

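The ball is at crop (305,290), which matches the folded prediction of (335,313), so the leg is still folded. The wrist force shows the stand hanging clear, so I'll lower it.

Emit:
arm_command([
  {"dp":[0,0,0],"angular":[0,0,0],"gripper":20},
  {"dp":[0,0,0],"angular":[0,0,0],"gripper":20},
  {"dp":[0.01,0,0],"angular":[0,0,0],"gripper":20},
  {"dp":[0.01,0,0],"angular":[0,0,0],"gripper":20},
  {"dp":[0.005,0,0],"angular":[0,0,0],"gripper":20},
  {"dp":[0.005,0,0],"angular":[0,0,0],"gripper":20},
  {"dp":[0,0,0],"angular":[0,0,0],"gripper":20},
  {"dp":[0,0,0],"angular":[0,0,0],"gripper":20},
])

```text
clock: 9.4
position: [0.365, 0.1864, 0.1912]
ee_rot: [0.478, 0.523, 0.473, -0.523]
contact_force: [-1.2, -3.1, 1.2]
width: 0.0411
```

```bash
cat >> h.py <<'E'
def tilt(d):
    W=world(d); I=d['image'].astype(int)
    box=(W[...,0]>.25)&(W[...,0]<.5)&(W[...,1]>.05)&(W[...,1]<.35)
    P=W[box&(W[...,2]>.006)&(W[...,2]<.25)]
    sy=-sz; sx=np.array([.094,.9956,0]); 
    for a,b in ((.008,.02),(.02,.05),(.05,.08),(.08,.11),(.11,.14),(.14,.165),(.165,.19)):
        q=P[(P[:,2]>a)&(P[:,2]<b)]
        print((a,b),len(q),'y_s pct',np.percentile((q-[.359,.1877,0])@sy*1000,[2,50,98]).round(),'x_s',np.percentile((q-[.359,.1877,0])@sx*1000,[2,98]).round())
E
python3 - <<'E'
from h import *
s=st(); to(arc(90),[.094,.996])
tilt(cap('side'))
E
```

```text
{'clock': 9.4, 'qpos': [0.307, 0.052, 1.892, -0.007, 1.193, 1.975], 'position': [0.365, 0.186, 0.191], 'ee_rot': [0.478, 0.523, 0.473, -0.523], 'contact_force': [-1.227, -3.055, 1.187], 'moment': [-0.339, 0.016, -0.043], 'width': 0.041}
dp units [ 0.035 -0.051 -0.007] turn units [ 0.     0.003 -0.004] mm [-5.9  1.4 -4.2]
(0.008, 0.02) 1029 y_s pct [-19.  16.  35.] x_s [-70.  81.]
(0.02, 0.05) 329 y_s pct [-8. 10. 19.] x_s [-67.  73.]
(0.05, 0.08) 566 y_s pct [-11.   7.  15.] x_s [-65.  73.]
(0.08, 0.11) 617 y_s pct [-15.   7.  45.] x_s [-66.  81.]
(0.11, 0.14) 559 y_s pct [-23.   1.  55.] x_s [-73.  90.]
(0.14, 0.165) 922 y_s pct [-31.  -0.  60.] x_s [-76.  97.]
(0.165, 0.19) 422 y_s pct [-26.  -0.  79.] x_s [-79. 121.]
```

The foot is about 14 mm nearer the robot than the handle (roughly 4° of tilt), so the stand is resting on its back edge. I'll move the handle on to vertical.

Emit:
arm_command([
  {"dp":[-0.005,-0.02,0],"angular":[0,0,0],"gripper":20},
  {"dp":[0,-0.025,0],"angular":[0,0,0],"gripper":20},
  {"dp":[0,-0.025,0],"angular":[0,0,0],"gripper":20},
  {"dp":[0.002,-0.025,0],"angular":[0,0,0],"gripper":20},
  {"dp":[0.002,-0.015,0],"angular":[0,0,0],"gripper":20},
  {"dp":[0,-0.01,0],"angular":[0,0,0],"gripper":20},
  {"dp":[0,0,0],"angular":[0,0,0],"gripper":20},
  {"dp":[0,0,0],"angular":[0,0,0],"gripper":20},
])

```text
clock: 10.45
position: [0.3489, 0.1887, 0.19]
ee_rot: [0.478, 0.523, 0.474, -0.522]
contact_force: [-1.0, -0.5, -1.8]
width: 0.041
```

Run:
```python
from h import *
s=st(); to(arc(90),[.094,.996])
a=cap('side');tilt(a); cv2.imwrite('pics/x5.png',cv2.resize(a['image'][180:330,240:370],None,fx=4,fy=4))
```

```text
{'clock': 10.45, 'qpos': [0.324, 0.033, 1.916, -0.004, 1.189, 1.99], 'position': [0.349, 0.189, 0.19], 'ee_rot': [0.478, 0.523, 0.474, -0.522], 'contact_force': [-1.009, -0.502, -1.814], 'moment': [-0.084, -0.088, 0.091], 'width': 0.041}
dp units [0.026 0.084 0.001] turn units [ 0.     0.002 -0.003] mm [10.1 -1.  -3. ]
(0.008, 0.02) 946 y_s pct [-19.  17.  35.] x_s [-69.  80.]
(0.02, 0.05) 340 y_s pct [-5. 14. 22.] x_s [-67.  74.]
(0.05, 0.08) 418 y_s pct [-5. 11. 19.] x_s [-67.  73.]
(0.08, 0.11) 795 y_s pct [-7. 15. 53.] x_s [-65.  81.]
(0.11, 0.14) 461 y_s pct [-14.   9.  67.] x_s [-73.  96.]
(0.14, 0.165) 930 y_s pct [-20.  11.  36.] x_s [-75.  87.]
(0.165, 0.19) 384 y_s pct [-13.  12.  92.] x_s [-79. 122.]
```

```bash
cat >> h.py <<'E'
def foot(d):
    W=world(d); sy=-sz; sx=np.array([.094,.9956,0])
    L=(W-[.359,.1877,0]); L=np.stack([L@sx,L@sy,L[...,2]],-1)*1000
    I=d['image'].astype(int)
    m=(L[...,2]>7)&(L[...,2]<25)&(abs(L[...,0])<100)&(abs(L[...,1]-10)<50)
    for y in range(-20,42,6):
        q=L[m&(abs(L[...,1]-y)<3)]
        if len(q)>8: print(y,len(q),np.percentile(q[:,2],[10,50,90]).round(1),q[:,0].min().round(),q[:,0].max().round())
E
python3 - <<'E'
from h import *
foot(cap('side'));
E
```

```text
-20 23 [10.  13.5 14.8] 57.0 80.0
-14 23 [ 9.9 13.8 15.8] 63.0 80.0
-8 25 [10.9 13.1 14.7] 25.0 80.0
-2 73 [12.7 13.8 15.9] -58.0 81.0
4 123 [12.6 14.1 15.6] -61.0 81.0
10 153 [12.7 14.1 19.9] -61.0 82.0
16 148 [12.6 14.  16. ] -78.0 83.0
22 151 [12.8 14.1 15.7] -74.0 83.0
28 186 [ 8.8 13.5 15.3] -74.0 83.0
34 92 [ 8.4 12.4 14.5] -74.0 35.0
```

View pics/x5.png

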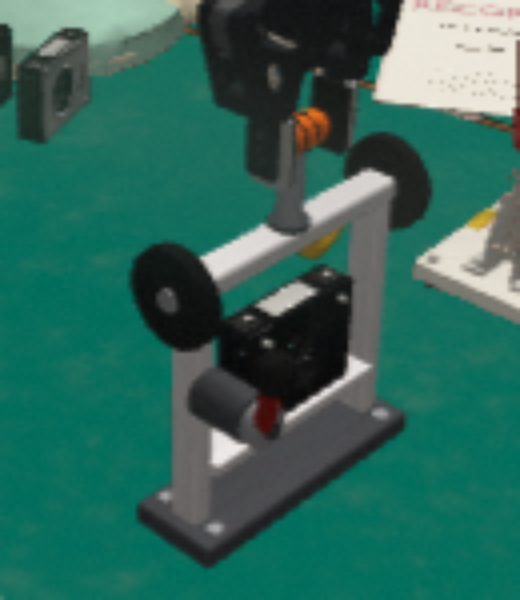

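The foot's top measures 14 mm across its whole width, so the stand is flat on the desk with the leg folded. I'll release and rise.

Emit:
arm_command([
  {"dp":[0,0,0],"angular":[0,0,0],"gripper":42},
  {"dp":[0,0,0],"angular":[0,0,0],"gripper":45},
  {"dp":[0,0,0],"angular":[0,0,0],"gripper":52},
  {"dp":[0,0,0],"angular":[0,0,0],"gripper":65},
  {"dp":[0,0,0],"angular":[0,0,0],"gripper":85},
  {"dp":[0,0,0],"angular":[0,0,0],"gripper":85},
  {"dp":[0,0,0],"angular":[0,0,0],"gripper":85},
  {"dp":[-0.05,0,0],"angular":[0,0,0],"gripper":85},
], grip_force=20)

```text
clock: 11.55
position: [0.3498, 0.1893, 0.1971]
ee_rot: [0.477, 0.524, 0.474, -0.522]
contact_force: [0.7, 0.5, -1.4]
width: 0.0848
```

Run:
```python
from h import *
s=st();a=cap('side');foot(a);tilt(a)
```

```text
{'clock': 11.55, 'qpos': [0.324, 0.027, 1.903, -0.003, 1.206, 1.99], 'position': [0.35, 0.189, 0.197], 'ee_rot': [0.477, 0.524, 0.474, -0.522], 'contact_force': [0.713, 0.488, -1.433], 'moment': [0.046, 0.005, 0.003], 'width': 0.085}
-20 21 [11.9 13.4 14.4] 57.0 79.0
-14 21 [11.  13.9 15.2] 62.0 81.0
-8 19 [10.2 12.8 14.5] 23.0 80.0
-2 68 [12.3 13.7 18. ] -54.0 81.0
4 117 [12.4 14.  15.6] -60.0 81.0
10 157 [12.6 14.  18.7] -60.0 82.0
16 149 [12.4 13.9 15.6] -75.0 83.0
22 156 [12.4 14.  15.5] -77.0 83.0
28 180 [ 9.4 13.1 14.7] -77.0 82.0
34 96 [ 8.2 11.9 14.4] -75.0 41.0
(0.008, 0.02) 931 y_s pct [-18.  17.  35.] x_s [-69.  81.]
(0.02, 0.05) 347 y_s pct [-4. 14. 22.] x_s [-68.  74.]
(0.05, 0.08) 398 y_s pct [-5. 11. 20.] x_s [-66.  74.]
(0.08, 0.11) 846 y_s pct [-6. 15. 54.] x_s [-64.  81.]
(0.11, 0.14) 424 y_s pct [-13.  10.  68.] x_s [-72.  94.]
(0.14, 0.165) 964 y_s pct [-18.  13.  77.] x_s [-75. 106.]
(0.165, 0.19) 390 y_s pct [-12.  13.  94.] x_s [-79. 122.]
```

The stand is standing free. I'll rise and move round to the leg's +x side with the fingers closed.

Emit:
arm_command([
  {"dp":[-0.2,0,0],"angular":[0,0,0],"gripper":85},
  {"dp":[-0.3,0,0],"angular":[0,0,0],"gripper":85},
  {"dp":[-0.3,0,0],"angular":[0,0,0],"gripper":85},
  {"dp":[0,-0.14,-0.25],"angular":[0,0,0],"gripper":40},
  {"dp":[0,-0.14,-0.25],"angular":[0,0,0],"gripper":0},
  {"dp":[0,-0.14,-0.25],"angular":[0,0,0],"gripper":0},
  {"dp":[0,-0.14,-0.25],"angular":[0,0,0],"gripper":0},
  {"dp":[0,-0.14,-0.25],"angular":[-0.05,0,0],"gripper":0},
])

```text
clock: 12.6
position: [0.281, 0.3505, 0.3]
ee_rot: [0.498, 0.509, 0.492, -0.501]
contact_force: [0.6, -0.3, 0.1]
width: -0.0003
```

Run:
```python
from h import *
s=st();print(R_of(s['ee_rot']).as_matrix().round(3))
O=np.array([.350,.1886,0]);sy=-sz;sx=np.array([.094,.9956,0])
to(O+sx*.150+sy*.086+[0,0,.15])
a=cap('side'); W=world(a); L=W-O; L=np.stack([L@sx,L@sy,L[...,2]],-1)*1000
m=(L[...,1]>70)&(L[...,1]<100)&(L[...,0]>40)&(L[...,0]<130)&(L[...,2]>130)&(L[...,2]<190)
print('ball pts',m.sum(),np.percentile(L[m],[5,50,95],axis=0).round())
```

```text
{'clock': 12.6, 'qpos': [0.746, 0.043, 1.627, -0.008, 1.46, 2.338], 'position': [0.281, 0.351, 0.3], 'ee_rot': [0.498, 0.509, 0.492, -0.501], 'contact_force': [0.618, -0.266, 0.141], 'moment': [0.006, 0.034, -0.017], 'width': -0.0}
[[ 0.014  1.    -0.02 ]
 [ 0.003 -0.02  -1.   ]
 [-1.     0.014 -0.003]]
dp units [ 1.249 -0.038  0.042] turn units [0. 0. 0.] mm [  -2.6   -4.5 -150. ]
ball pts 115 [[109.  72. 162.]
 [118.  80. 170.]
 [122.  85. 175.]]
```

Emit:
arm_command([
  {"dp":[0.156,-0.005,0],"angular":[0,0,0],"gripper":0},
  {"dp":[0.156,-0.005,0],"angular":[0,0,0],"gripper":0},
  {"dp":[0.156,-0.005,0],"angular":[0,0,0],"gripper":0},
  {"dp":[0.156,-0.005,0],"angular":[0,0,0],"gripper":0},
  {"dp":[0.156,-0.005,0],"angular":[0,0,0],"gripper":0},
  {"dp":[0.156,-0.005,0],"angular":[0,0,0],"gripper":0},
  {"dp":[0.156,-0.005,0],"angular":[0,0,0],"gripper":0},
  {"dp":[0.156,0,0],"angular":[0,0,0],"gripper":0},
])

```text
clock: 13.65
position: [0.2787, 0.3585, 0.1493]
ee_rot: [0.498, 0.511, 0.495, -0.496]
contact_force: [0.8, 0.1, 0.8]
width: -0.0003
```

Run:
```python
from h import *
s=st()
O=np.array([.350,.1886,0]);sy=-sz;sx=np.array([.094,.9956,0])
L=s['position']-O; print(L@sx,L@sy)
to(O+sx*.1+sy*.086+[0,0,.153]);to(O+sx*.065+sy*.086+[0,0,.158])
a=cap('side'); cv2.imwrite('pics/6.png',cv2.resize(a['image'][180:340,230:370],None,fx=3.7,fy=3.7))
```

```text
{'clock': 13.65, 'qpos': [0.759, 0.149, 1.895, -0.003, 1.075, 2.345], 'position': [0.279, 0.358, 0.149], 'ee_rot': [0.498, 0.511, 0.495, -0.496], 'contact_force': [0.835, 0.09, 0.778], 'moment': [0.035, -0.016, 0.011], 'width': -0.0}
0.16242895591116285 0.08694513672553464
dp units [-0.038 -0.033  0.519] turn units [0. 0. 0.] mm [ -4.9 -62.2   3.7]
dp units [-0.084 -0.056  0.809] turn units [0. 0. 0.] mm [ -8.2 -97.1   8.7]
```

View pics/6.png

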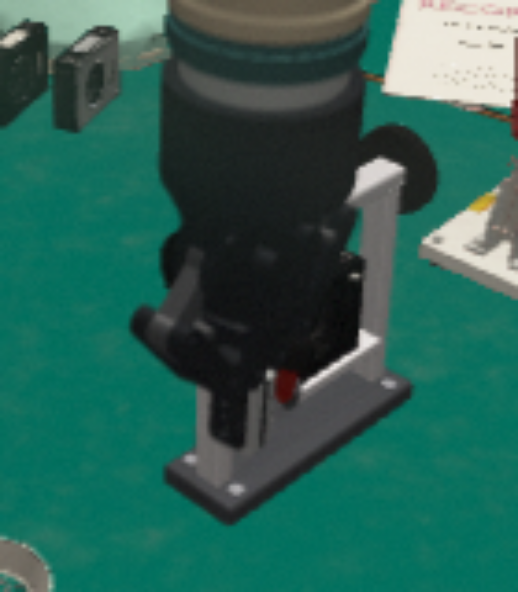

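The closed fingers are beside the leg on the camera side, clear of the frame, with the stand upright (red stub at crop (287,385)). I'll push along the stand's -x.

Emit:
arm_command([
  {"dp":[-0.015,-0.006,0.09],"angular":[0,0,0],"gripper":0},
  {"dp":[-0.015,-0.006,0.09],"angular":[0,0,0],"gripper":0},
  {"dp":[-0.01,-0.006,0.07],"angular":[0,0,0],"gripper":0},
  {"dp":[-0.01,-0.006,0.06],"angular":[0,0,0],"gripper":0},
  {"dp":[-0.01,-0.005,0.06],"angular":[0,0,0],"gripper":0},
  {"dp":[-0.01,-0.005,0.06],"angular":[0,0,0],"gripper":0},
  {"dp":[-0.01,-0.005,0.05],"angular":[0,0,0],"gripper":0},
  {"dp":[0,-0.005,0.05],"angular":[0,0,0],"gripper":0},
])

```text
clock: 14.7
position: [0.272, 0.2901, 0.1593]
ee_rot: [0.498, 0.511, 0.495, -0.496]
contact_force: [-0.1, 0.2, -0.2]
width: -0.0
```

Run:
```python
from h import *
s=st()
O=np.array([.350,.1886,0]);sy=-sz;sx=np.array([.094,.9956,0])
L=s['position']-O; print(L@sx,L@sy)
to(O+sx*.065+sy*.086+[0,0,.158])
foot(cap('side'))
```

```text
{'clock': 14.7, 'qpos': [0.643, 0.053, 1.98, -0.001, 1.086, 2.228], 'position': [0.272, 0.29, 0.159], 'ee_rot': [0.498, 0.511, 0.495, -0.496], 'contact_force': [-0.086, 0.25, -0.203], 'moment': [-0.017, 0.044, -0.012], 'width': -0.0}
0.0937133390835902 0.08720140286211653
dp units [ 0.008 -0.009  0.239] turn units [0. 0. 0.] mm [ -1.5 -28.7  -1.3]
-20 25 [ 9.3 13.6 15.3] 57.0 80.0
-14 18 [11.1 14.  15.7] 63.0 81.0
-8 23 [ 8.6 13.7 14.9] 29.0 80.0
-2 65 [12.2 13.9 18.1] -49.0 81.0
4 130 [12.5 14.1 15.8] -62.0 81.0
10 148 [12.4 13.9 18.2] -61.0 82.0
16 146 [12.5 13.9 15.4] -69.0 83.0
22 156 [12.8 13.9 15.5] -74.0 82.0
28 177 [ 8.4 13.2 14.6] -77.0 81.0
34 102 [ 8.1 11.9 14.6] -74.0 22.0
```

Emit:
arm_command([
  {"dp":[0,-0.002,0.05],"angular":[0,0,0],"gripper":0},
  {"dp":[0,-0.002,0.05],"angular":[0,0,0],"gripper":0},
  {"dp":[0,-0.002,0.05],"angular":[0,0,0],"gripper":0},
  {"dp":[0,-0.002,0.05],"angular":[0,0,0],"gripper":0},
  {"dp":[0,-0.002,0.05],"angular":[0,0,0],"gripper":0},
  {"dp":[0,0,0.04],"angular":[0,0,0],"gripper":0},
  {"dp":[0,0,0],"angular":[0,0,0],"gripper":0},
  {"dp":[0,0,0],"angular":[0,0,0],"gripper":0},
])

```text
clock: 15.75
position: [0.2698, 0.2518, 0.1584]
ee_rot: [0.498, 0.511, 0.495, -0.496]
contact_force: [-0.3, -0.6, -0.3]
width: 0.0
```

```bash
cat >> h.py <<'E'
O=np.array([.350,.1886,0]);sy=-sz;sx=np.array([.094,.9956,0])
def loc(d):
    L=world(d)-O; return np.stack([L@sx,L@sy,L[...,2]],-1)*1000
def red(d):
    L=loc(d); H=cv2.cvtColor(d['image'],cv2.COLOR_BGR2HSV)
    m=((H[...,0]<6)|(H[...,0]>172))&(H[...,1]>110)&(H[...,2]>30)&(abs(L[...,0])<160)&(L[...,1]>30)&(L[...,1]<120)&(L[...,2]<220)
    print('red',m.sum()); 
    if m.sum(): print(np.percentile(L[m],[5,50,95],axis=0).round())
E
python3 - <<'E'
from h import *
s=st()
L=s['position']-O; print(L@sx,L@sy)
a=cap('side');foot(a);red(a);red(cap('top')); cv2.imwrite('pics/7.png',cv2.resize(a['image'][180:340,230:370],None,fx=3.7,fy=3.7))
E
```

```text
{'clock': 15.75, 'qpos': [0.561, 0.01, 2.028, 0.0, 1.083, 2.146], 'position': [0.27, 0.252, 0.158], 'ee_rot': [0.498, 0.511, 0.495, -0.496], 'contact_force': [-0.332, -0.58, -0.297], 'moment': [-0.009, 0.008, -0.006], 'width': 0.0}
0.05537585326916384 0.08581908830309187
-20 22 [10.9 12.9 14.6] 57.0 79.0
-14 24 [ 9.5 13.8 16. ] 64.0 80.0
-8 18 [ 8.3 13.3 13.8] 39.0 81.0
-2 60 [11.9 13.6 17.1] -25.0 81.0
4 102 [12.4 14.1 15.9] -36.0 82.0
10 126 [12.3 13.9 16.1] -45.0 82.0
16 131 [12.1 13.7 14.9] -57.0 82.0
22 145 [12.4 13.7 15.4] -75.0 83.0
28 170 [ 9.6 13.1 14.8] -75.0 82.0
34 97 [ 8.1 11.9 14.2] -76.0 25.0
red 188
[[  2.  46.  96.]
 [ 35.  62. 101.]
 [ 63.  80. 106.]]
red 108
[[-2. 46. 91.]
 [26. 63. 95.]
 [54. 79. 98.]]
```

View pics/7.png

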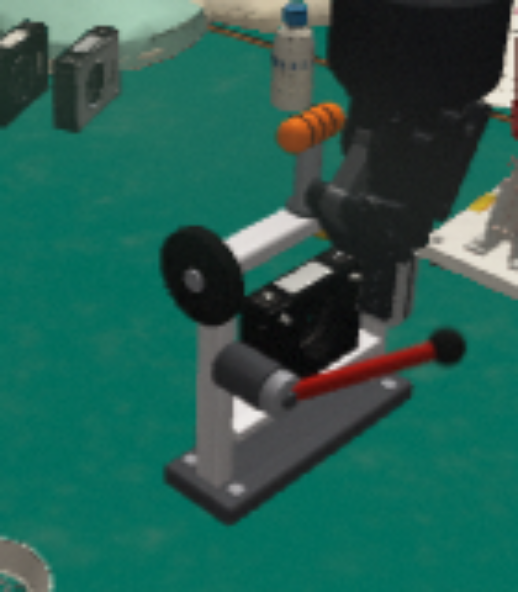

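The leg has gone over dead centre. It is level (red at z≈100 mm, ball at crop (448,347)) and falling. I'll raise the tool straight up.

Emit:
arm_command([
  {"dp":[-0.1,0,-0.05],"angular":[0,0,0],"gripper":0},
  {"dp":[-0.2,0,0],"angular":[0,0,0],"gripper":0},
  {"dp":[-0.25,0,0],"angular":[0,0,0],"gripper":0},
  {"dp":[-0.25,0,0],"angular":[0,0,0],"gripper":0},
  {"dp":[-0.25,0,0],"angular":[0,0,0],"gripper":0},
  {"dp":[0,0,0],"angular":[0,0,0],"gripper":30},
  {"dp":[0,0,0],"angular":[0,0,0],"gripper":85},
  {"dp":[0,0,0],"angular":[0,0,0],"gripper":85},
])

```text
clock: 16.85
position: [0.2674, 0.2596, 0.2914]
ee_rot: [0.498, 0.511, 0.496, -0.495]
contact_force: [-1.1, 0.2, -0.2]
width: 0.0545
```

Run:
```python
from h import *
s=st()
a=cap('side');b=cap('top');red(a);red(b);foot(a)
for d in (a,b):
    L=loc(d);H=cv2.cvtColor(d['image'],cv2.COLOR_BGR2HSV)
    m=(H[...,0]>=6)&(H[...,0]<=18)&(H[...,1]>150)&(H[...,2]>70)&(abs(L[...,0])<60)&(abs(L[...,1])<60)&(L[...,2]>180)&(L[...,2]<230)
    if m.sum(): print('handle',m.sum(),np.percentile(L[m],[2,50,98],axis=0).round(), L[m].mean(0).round(1))
to(O+[0,0,.29],sx); to(O+[0,0,.19],sx)
cv2.imwrite('pics/8.png',cv2.resize(a['image'][180:340,230:370],None,fx=3.7,fy=3.7))
```

```text
{'clock': 16.85, 'qpos': [0.582, -0.086, 1.771, 0.001, 1.432, 2.164], 'position': [0.267, 0.26, 0.291], 'ee_rot': [0.498, 0.511, 0.496, -0.495], 'contact_force': [-1.139, 0.172, -0.158], 'moment': [-0.042, 0.006, 0.022], 'width': 0.055}
red 184
[[65. 46. 25.]
 [70. 60. 58.]
 [73. 77. 87.]]
red 32
[[59. 50. 25.]
 [63. 65. 51.]
 [65. 77. 82.]]
-20 21 [10.7 13.5 15.1] 57.0 79.0
-14 24 [ 9.7 14.2 15.4] 63.0 81.0
-8 17 [10.1 13.8 15.2] 67.0 80.0
-2 71 [12.  13.8 17. ] -48.0 82.0
4 117 [11.7 13.8 16. ] -62.0 82.0
10 128 [12.5 13.9 18.8] -60.0 82.0
16 133 [12.4 14.1 16.3] -71.0 83.0
22 146 [12.5 13.9 15.5] -76.0 83.0
28 150 [ 9.5 13.1 14.8] -77.0 80.0
34 100 [ 7.8 12.3 14.1] -74.0 35.0
handle 148 [[-15.  -6. 201.]
 [  8.   2. 210.]
 [ 22.   7. 214.]] [  6.4   1.7 209.2]
handle 141 [[-19. -10. 208.]
 [ -2.  -3. 212.]
 [ 15.   5. 215.]] [ -2.2  -2.5 211.6]
dp units [0.015 0.695 0.582] turn units [ 0.052 -0.009 -0.011] mm [ 82.6 -70.8  -1.3]
dp units [0.848 0.68  0.594] turn units [ 0.052 -0.009 -0.011] mm [  82.6  -70.8 -101.3]
```

View pics/8.png

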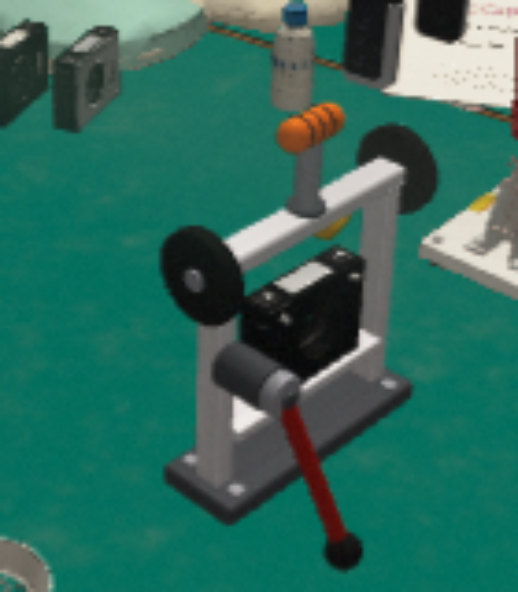

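The leg hangs fully down (ball at crop (343,550)) and the stand is upright. Back over the handle to grip it.

Emit:
arm_command([
  {"dp":[0,0.115,0.098],"angular":[0.009,-0.001,-0.002],"gripper":85},
  {"dp":[0,0.115,0.098],"angular":[0.009,-0.002,-0.002],"gripper":85},
  {"dp":[0,0.115,0.098],"angular":[0.009,-0.002,-0.002],"gripper":85},
  {"dp":[0,0.115,0.098],"angular":[0.009,-0.002,-0.002],"gripper":85},
  {"dp":[0,0.115,0.098],"angular":[0.009,-0.002,-0.002],"gripper":85},
  {"dp":[0,0.115,0.098],"angular":[0.007,0,-0.001],"gripper":85},
  {"dp":[0,0,0],"angular":[0,0,0],"gripper":85},
  {"dp":[0,0,0],"angular":[0,0,0],"gripper":85},
])

```text
clock: 17.95
position: [0.346, 0.1823, 0.286]
ee_rot: [-0.473, -0.519, -0.477, 0.527]
contact_force: [0.2, 0.5, 0.1]
width: 0.0848
```

Run:
```python
from h import *
s=st(); to(O+[0,0,.19],sx)
```

```text
{'clock': 17.95, 'qpos': [0.306, -0.032, 1.736, 0.0, 1.45, 1.973], 'position': [0.346, 0.182, 0.286], 'ee_rot': [-0.473, -0.519, -0.477, 0.527], 'contact_force': [0.249, 0.542, 0.111], 'moment': [0.074, -0.007, 0.007], 'width': 0.085}
dp units [ 0.799  0.038 -0.059] turn units [-0.001  0.003  0.007] mm [  4.    6.3 -96. ]
```

Emit:
arm_command([
  {"dp":[0.05,0.02,-0.03],"angular":[0,0.001,0.003],"gripper":85},
  {"dp":[0.1,0.01,-0.02],"angular":[0,0.001,0.002],"gripper":85},
  {"dp":[0.13,0.006,-0.01],"angular":[0,0,0.001],"gripper":85},
  {"dp":[0.13,0,0],"angular":[0,0,0],"gripper":85},
  {"dp":[0.13,0,0],"angular":[0,0,0],"gripper":85},
  {"dp":[0.13,0,0],"angular":[0,0,0],"gripper":85},
  {"dp":[0.12,0,0],"angular":[0,0,0],"gripper":85},
  {"dp":[0,0,0],"angular":[0,0,0],"gripper":85},
])

```text
clock: 18.95
position: [0.3459, 0.192, 0.1832]
ee_rot: [-0.476, -0.52, -0.478, 0.524]
contact_force: [-0.1, -0.3, 0.6]
width: 0.0849
```

Run:
```python
from h import *
s=st(); to(O+[0,0,.189],sx); a=cap('side'); foot(a); red(a)
```

```text
{'clock': 18.95, 'qpos': [0.329, 0.042, 1.925, 0.001, 1.181, 1.989], 'position': [0.346, 0.192, 0.183], 'ee_rot': [-0.476, -0.52, -0.478, 0.524], 'contact_force': [-0.106, -0.307, 0.628], 'moment': [0.024, -0.053, 0.038], 'width': 0.085}
dp units [-0.048  0.036  0.026] turn units [0.003 0.001 0.004] mm [ 4.1 -3.4  5.8]
-20 22 [ 9.3 13.5 14.8] 58.0 80.0
-14 23 [10.  13.8 16. ] 62.0 80.0
-8 16 [10.  13.1 14.5] 67.0 80.0
-2 73 [12.2 13.6 15.6] -47.0 81.0
4 105 [12.3 14.  15.6] -61.0 81.0
10 137 [12.5 14.  17.9] -61.0 83.0
16 125 [12.6 14.2 16.7] -70.0 82.0
22 146 [12.3 13.9 15.3] -75.0 83.0
28 163 [ 9.3 13.1 14.9] -77.0 82.0
34 92 [ 8.6 12.3 14.5] -75.0 45.0
red 183
[[66. 46. 26.]
 [71. 60. 60.]
 [74. 76. 88.]]
```

Emit:
arm_command([
  {"dp":[-0.025,0.02,0.014],"angular":[0.001,0,0.002],"gripper":85},
  {"dp":[-0.023,0.016,0.012],"angular":[0.001,0,0.001],"gripper":70},
  {"dp":[0,0,0],"angular":[0,0,0],"gripper":60},
  {"dp":[0,0,0],"angular":[0,0,0],"gripper":52},
  {"dp":[0,0,0],"angular":[0,0,0],"gripper":46},
  {"dp":[0,0,0],"angular":[0,0,0],"gripper":40},
  {"dp":[0,0,0],"angular":[0,0,0],"gripper":30},
  {"dp":[0,0,0],"angular":[0,0,0],"gripper":20},
], grip_force=25)

```text
clock: 20.0
position: [0.3521, 0.1886, 0.1921]
ee_rot: [0.477, 0.524, 0.475, -0.522]
contact_force: [0.3, -1.0, 1.4]
width: 0.0419
```

Emit:
arm_command([
  {"dp":[0,0,0],"angular":[0,0,0],"gripper":20},
  {"dp":[0,0,0],"angular":[0,0,0],"gripper":20},
  {"dp":[0,0,0],"angular":[0,0,0],"gripper":20},
  {"dp":[0,0,0],"angular":[0,0,0],"gripper":20},
  {"dp":[0,0,0],"angular":[0,0,0],"gripper":20},
  {"dp":[0,0,0],"angular":[0,0,0],"gripper":20},
  {"dp":[0,0,0],"angular":[0,0,0],"gripper":20},
  {"dp":[0,0,0],"angular":[0,0,0],"gripper":20},
])

```text
clock: 21.0
position: [0.3521, 0.1886, 0.1921]
ee_rot: [0.477, 0.524, 0.475, -0.522]
contact_force: [-1.3, -0.2, 1.9]
width: 0.0421
```

Run:
```python
from h import *
s=st(); to(O+[0,0,.189],sx); a=cap('side'); foot(a); red(a); tilt(a)
f=np.load('f0.npz'); b=cap('top')
D=cv2.absdiff(a['image'],f['bi']).max(-1); print('dish diff side',D[325:357,203:247].mean(),'gauge',D[270:303,92:170].mean(),'bottle',D[172:212,300:316].mean())
cv2.imwrite('pics/9.png',a['image'][150:370,60:380].repeat(2,0).repeat(2,1))
```

```text
{'clock': 21.0, 'qpos': [0.319, 0.035, 1.909, -0.002, 1.194, 1.983], 'position': [0.352, 0.189, 0.192], 'ee_rot': [0.477, 0.524, 0.475, -0.522], 'contact_force': [-1.261, -0.163, 1.869], 'moment': [-0.063, 0.023, -0.009], 'width': 0.042}
dp units [ 0.025 -0.017  0.001] turn units [ 0.001  0.    -0.003] mm [-2.1  0.  -3.1]
-20 25 [ 8.4 13.3 15.2] 57.0 80.0
-14 24 [ 9.5 14.  15.7] 64.0 81.0
-8 17 [10.9 13.2 15.3] 29.0 81.0
-2 69 [12.1 13.7 18.5] -46.0 82.0
4 104 [12.5 14.  16.1] -58.0 81.0
10 141 [12.7 14.1 18.5] -61.0 82.0
16 128 [12.4 13.9 15.9] -75.0 83.0
22 144 [12.2 14.  15.5] -77.0 82.0
28 157 [ 9.4 13.1 15. ] -77.0 82.0
34 93 [ 7.9 11.8 14. ] -76.0 12.0
red 184
[[66. 46. 26.]
 [71. 60. 60.]
 [74. 77. 88.]]
(0.008, 0.02) 905 y_s pct [-18.  18.  95.] x_s [-69.  81.]
(0.02, 0.05) 453 y_s pct [-4. 17. 91.] x_s [-66.  74.]
(0.05, 0.08) 559 y_s pct [-4. 14. 72.] x_s [-65.  74.]
(0.08, 0.11) 956 y_s pct [-6. 15. 55.] x_s [-63.  81.]
(0.11, 0.14) 385 y_s pct [-13.   9.  28.] x_s [-72.  85.]
(0.14, 0.165) 939 y_s pct [-18.  13.  35.] x_s [-75.  85.]
(0.165, 0.19) 290 y_s pct [-13.  10.  29.] x_s [-80.  84.]
dish diff side 6.511363636363637 gauge 6.692696192696193 bottle 90.0546875
```

View pics/9.png

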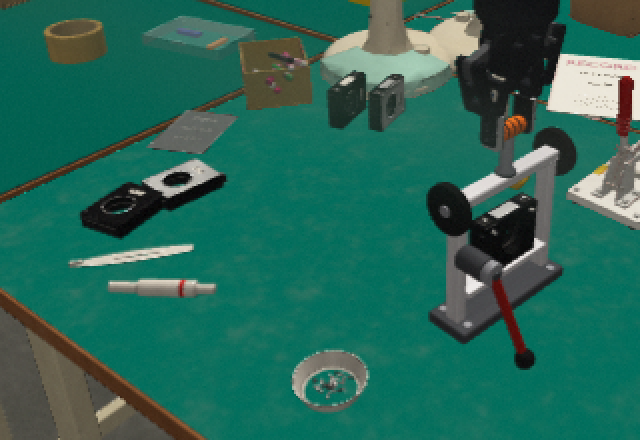

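The gripper holds the handle (42 mm opening), the stand is upright and flat, and the leg ball is down at (523,358). The dish and gauge haven't moved. The bottle is hidden behind the gripper here, but it was in place in the previous view. Handing in.

```bash
python3 -c "
from rig import sign_off
print(sign_off())"
```

```text
the job is handed in; nothing more can be done
None
```

I stood the stand upright with its leg folded, then let go and pushed the leg over dead centre with closed fingers until it dropped fully down. I then gripped the handle again across its ends at 25 N and handed the job in still holding it, at about 21 s of the 72 s allowed.

**Last checks**
- **Stand:** it is upright. The foot's top measures about 14 mm across nearly its whole width, so it sits flat on the desk.
- **Leg:** it hangs down from the hinge, with the red rod reaching z ≈ 25 mm and the ball just above the desk.
- **Grip:** the opening is 42 mm on the 44 mm handle. The wrist force was about 2 N at the end and stayed under about 9 N in the readings after each move.
- **Dish and plug gauge:** the picture shows no change from the start.
- **Bottle:** the gripper hid it in the final view, so the picture comparison there failed. Two views earlier it stood in its place, and the arm did not go near it afterwards.

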